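# Latch the sample carrier and hold it ready over the shaker

## Task

Swing the steel clamp bar of the blue sample carrier down until it rests in its catch, then lift the carrier by its handle until all of it is higher than the rim of the black weighing cup on the scale, and carry it upright across to the shaker. Finish while still holding it there, motionless and level: centred and square above the tray with its long sides along the tray's long sides, hovering about 2 cm above the tops of the orange corner stops. The carrier must not touch the shaker, and the jars, bottle, beaker and weighing cup stay where they are.

Things in the scene. Friction and masses are not known exactly. Their poses are not given: they have to be found in the camera images.
- carrier: Loose closed blue box, white lid, about 0.45 kg, 110 (x) x 130 (y) x 52 mm to the lid's top. Origin: centre of its underside; z up, y along the long side. Over the lid's middle stands a bridge handle: black straight grip bar along y, 12 mm thick (x), 101 to 115 mm above the underside, 60 mm free between its posts (y = -36, +36 mm), 49 mm free below. Steel clamp bar along y at x = -42 mm.
- carrier_grip (a point): Centre of the carrier's black grip bar, 108 mm above the middle of its underside.
- clamp_bar (a joint): Clamp bar angle, rad: 0 = closed, level in its catch (hard stop); grows as it swings up, starts 0.5 to 0.9, stays where left (under 1 N moves it). Hinge axis along the carrier's x through carrier point (-42, +58, 58) mm; bar reaches 128 mm from there towards -y, 9 mm wide, top at z = 61 mm when closed. Push it down from above. Catch: two prongs 13 mm apart at y = -58 mm, up to z = 68 mm.
- bar_tip (a point): Top of the red plastic end of the clamp bar, 121 mm from its hinge axis.
- shaker: Fixed white bench shaker with aluminium tray 140 (x) x 160 (y) mm, long side along its y. Origin: centre of its underside on the worktop; z up; small grey knob on its -x front. Tray top is 55 mm up; four orange L-shaped corner stops (4 mm thick, inside spacing 116 x 136 mm) rise to 67 mm.
- stops_top (a point): Point over the middle of the shaker's tray, at the height of the tops of the corner stops (67 mm above the worktop).
- red_jar: Sample jar with red lid, 48 mm wide, 72 mm high, standing in front of the bench scale; bystander. Origin: centre of the underside.
- blue_jar: Sample jar with blue lid, 48 mm wide, 72 mm high, in front of the bench scale; bystander. Origin: centre of the underside.
- amber_bottle: Amber bottle with black cap, 49 mm wide, 105 mm high, in front of the bench scale; bystander. Origin: centre of the underside.
- beaker: Clear beaker, 53 mm wide, 71 mm high, standing to the right of the bench scale; bystander. Origin: centre of the underside.
- scale_cup: Black weighing cup, 126 mm wide, 49 mm high, standing loose on the bench scale (scale 200 x 252 mm, 78 mm high) between carrier and shaker; its rim is about 129 mm above the worktop; bystander. Origin: centre of its underside.
Mind the look-alikes: they are no part of the job. Leave any purple look-alike of the carrier alone.

How it is judged:
On the way, in this order (a step that is already met when the one before it is completed fails the run):
1. the clamp bar lies in its catch while the carrier still stands on the worktop (value of joint clamp_bar below 0.08 rad and height (world z) of carrier below 0.02 m), for 0.2 s.
2. the carrier is held with its underside higher than the weighing cup's rim, clamp bar closed (height (world z) of carrier above 0.13 m and value of joint clamp_bar below 0.08 rad and contact force between the fingers and carrier above 1 N), for 0.1 s.
At the end, for the whole second after the job is handed in: Gripper still holds the carrier at rest, bar closed (<0.08 rad); middle of its underside within 10 mm sideways of the tray's middle and 8 to 35 mm above the stops' tops; long side within 0.10 rad of the tray's (either way round), tilt under 0.09 rad, speed under 2 cm/s, not touching the shaker (value of joint clamp_bar below 0.08 rad and contact force between the fingers and carrier above 1 N and contact force between carrier and shaker below 0.1 N and horizontal distance between carrier and stops_top below 0.01 m and z of carrier in the frame of stops_top between 0.008 and 0.035 m and angle between the y axis of carrier and the y axis of shaker, either way round below 0.1 rad and angle between carrier's own z axis and vertical below 0.09 rad and linear speed of carrier below 0.02 m/s); the arm keeps its last pose, push and grip.
It fails at once if the carrier touches the shaker (contact force between carrier and shaker above 0.5 N).
It fails at once if the carrier is tipped (more than 0.45 rad) (angle between carrier's own z axis and vertical above 0.45 rad).
It fails at once if a jar, the bottle, the beaker or the weighing cup is moved by more than 2 cm (distance of any of red_jar, blue_jar, amber_bottle, beaker, scale_cup from where it was at the start of the episode above 0.02 m).
It also fails if it takes over 64 s, if anything falls off the work surface, if the arm or the gripper's body presses on something with over 40 N, if the wrist force passes 120 N, or if a joint passes its speed limit or range.

## Robot

A 6-joint arm with a two-finger parallel gripper is mounted at the origin on a cart in front of the work surface, level with it; the furniture and walls round the work are solid. World frame = base frame: x ahead of the robot, y to its left, z up, the work surface at z = 0. Lengths are in m, angles in rad, forces in N, time in s.
With the tool pointing down it reaches from about 0.2 to 0.875 m from the base axis. Payload 3.4 kg.
Tool frame: the origin (TCP) lies midway between the tips of the shut fingers; the grasp point (between the pads) lies 19 mm behind it; z points along the fingers, y is the direction in which the jaws open and shut (so a half turn about z gives the same grasp; the last joint's range is limited). The gripper opens to 94 mm and grips with 3 to 60 N. Pads are 16 mm wide; open, the fingers measure 119 mm over their backs; the gripper's body (75 mm by 177 mm) begins 78 mm behind the grasp point.
Start: joints at [1.011, 0.276, 1.505, -0, 1.361, -0.121], TCP at [0.244, 0.521, 0.205] pointing down, gripper open.
Joint ranges: [-2.89, 2.89], [-0.75, 2.08], [0.22, 2.7], [-1.18, 4.32], [0.11, 2.71], [-2.7, 2.7]. Speed limits (rad/s): [2.57, 2.57, 3.14, 3.14, 3.14, 3.14].

## Interface

Orientations are given as a unit quaternion [x, y, z, w].
In Python, from bench import r gives the robot as it stands.
- The arm moves only by the tool move_arm, never from a script. Its argument "plan" is a list of rows, each a list of 2 entries, a list of its own where there are three numbers: the shift along the tool's x, y, z in cm, then the turn about the tool's z in degrees. In form: [[[x, y, z], roll], ...]. A call has 1 to 12 rows; each row is the pose to reach, as a shift and turn from the pose commanded when the call began, along the tool's axes at that moment; what a row does not reach only later rows make up. A row lasts 1/10 s, in which the tool goes at most 50 mm and 8.59 degrees, less where a joint would pass 70% of its speed; a pose out of reach is approached as far as the arm can. A call with a gripper value outside its range is refused whole. "grip" is the opening, from 0 (shut) to 1 (fully open), set as the call begins (left out, the last holds). The fingers move at their own pace and stop on an object; "newtons" is the grip in N (left out, the last holds). Time passes only in rows, so rows that repeat a pose let the fingers close. It gives the time, the measured TCP pose, the force and the opening at its end, in the units of the state.
- r.sense(): the state, without advancing time (a new reading comes with each control period).
- r.camera(name): name is "scene" or "top" or "wrist"; returns a dict with "pixels" (480x640x3 uint8, red, green, blue), "fx", "fy", "cx", "cy" (pixels), "distortion" ([k1, k2, p1, p2, k3] as OpenCV has them; the pictures are not rectified), "R" (3x3) and "t" (3): a world point X has camera coordinates R X + t. Camera axes: x right, y down, z forward; pixel columns grow to the right and rows downward; lengths in m; the calibration is good to about 2 mm. A picture is of the moment at which its call begins. There is no depth.
- r.job_done(): hands the job in, once; it reports no verdict.
Trained networks look in the newest picture that a camera, given by its name, has taken for a name from the list of things; names that differ only in an ending like _2 or _b are one class to them, and where a whole thing is asked for, a point or a joint stands for the part that bears it (a point fixed in the world has none). Each returns a list of dicts, best first, with "conf" (0 to 1); they miss things now and then, are a little off and sometimes report something else, mostly with a low value. They report only what shows in the picture. A call takes as long as a camera call. They do not tell look-alikes from the thing itself.
- r.look_for(camera, label): "location" ([x, y, z] in m, in world coordinates, good to about 4 mm: the middle of the surface that is visible of it).
- r.trace(camera, label): "pixels" (480x640 bool, what is visible of it).
- r.landmark_of(camera, label): "location" ([x, y, z] in m, in world coordinates, good to about 4 mm: a listed point, or the origin of a listed thing).
The state is a dict: "time": time; "joints": joint angles; "qd": joint speeds; "tau": joint torques, N m; "eef_pos": TCP position; "tool_rot": TCP orientation; "force": force on the tool from outside, world axes, zero at the start; "moment": the same for the moment, N m; "finger_gap": finger opening in m.
Only numpy, scipy, OpenCV 4.12 (cv2) and the standard library are available. Lean on these libraries where they do the work, as an engineer would, in place of code of your own. Each camera call takes 0.05 s, during which the arm holds its last target.

## Working session

There is one attempt and no reset: what is moved stays moved. The work goes in short steps, Python scripts to look and compute and a tool call to move; the robot and the scene stay as the last step left them, time stands still between calls to the robot, and variables do not carry over. Pictures are saved under pics/ and viewed, and the job is handed in when it is done.

Besides the shell and the picture viewer there is one more tool, called after "Request:" by a JSON object that holds its "op" and its "data". move_arm: Moves the arm, as the interface text tells. Its arguments: {"type":"object","properties":{"plan":{"type":"array","items":{"type":"array"}},"grip":{"type":"number"},"newtons":{"type":"number"}},"required":["plan"]}

```bash
mkdir -p pics; ls; python3 - <<'E'
from bench import r
import cv2
for n in ["scene","top","wrist"]:
    c=r.camera(n); cv2.imwrite(f"pics/{n}0.png",c["pixels"][:,:,::-1])
    print(n,c["fx"],c["t"],c["distortion"])
s=r.sense();print(s["time"],s["eef_pos"],s["tool_rot"],s["force"],s["finger_gap"])
for l in ["carrier","carrier_grip","bar_tip","shaker","stops_top","red_jar","blue_jar","amber_bottle","beaker","scale_cup"]:
    for n in ["scene","top"]:
        try: print(l,n,[(d["location"],round(d["conf"],2)) for d in r.landmark_of(n,l)])
        except Exception as e: print(l,n,e)
E
```

```text
pics
scene 584.6226033730295 [-0.35824178  0.274196    1.03339722] [0.02151697 0.         0.         0.         0.        ]
top 623.7394348482408 [-0.06371472  0.5022981   1.43994994] [-0.03159713  0.          0.          0.          0.        ]
wrist 370.01096996804506 [-0.57398764 -0.02663261  0.39122551] [-0.0087114  0.         0.         0.         0.       ]
0.15 [0.244062   0.52017226 0.20483171] [ 2.17636894e-01  9.76029573e-01 -6.31100145e-04 -2.38053605e-04] [ 0.58837568 -0.51614118  0.06078891] 0.09358400513907363
carrier scene [([0.3107, -0.4116, 0.0019], 0.93), ([0.4844, -0.4241, 0.0014], 0.75)]
carrier top [([0.4875, -0.4269, -0.0009], 0.78), ([0.3046, -0.415, 0.0029], 0.69)]
carrier_grip scene [([0.4911, -0.4252, 0.1091], 0.82), ([0.3045, -0.4145, 0.1048], 0.67)]
carrier_grip top [([0.486, -0.424, 0.1068], 0.77), ([0.3032, -0.415, 0.1098], 0.67), ([0.4975, 0.2924, -0.0039], 0.3)]
bar_tip scene [([0.2319, -0.3942, 0.0672], 0.63), ([0.6225, -0.0811, 0.0773], 0.6), ([0.4492, -0.4499, 0.1508], 0.59)]
bar_tip top [([0.4522, -0.4516, 0.144], 0.52), ([0.2275, -0.3998, 0.0624], 0.47)]
shaker scene [([0.5015, 0.291, 0.0006], 0.71)]
shaker top [([0.4987, 0.292, -0.0035], 0.62)]
stops_top scene [([0.4996, 0.2903, 0.064], 0.66), ([0.6409, -0.2839, 0.0008], 0.48)]
stops_top top [([0.4956, 0.2894, 0.0672], 0.94)]
red_jar scene [([0.4332, -0.021, 0.0021], 0.77)]
red_jar top [([0.4294, -0.0204, -0.0024], 0.89)]
blue_jar scene [([0.4386, -0.1779, 0.0007], 0.7)]
blue_jar top [([0.4418, -0.1777, 0.0003], 0.8)]
amber_bottle scene [([0.4347, -0.0969, -0.0025], 0.59)]
amber_bottle top [([0.4322, -0.0997, -0.0012], 0.89)]
beaker scene [([0.6388, -0.2832, 0.0024], 0.61), ([0.4978, 0.2931, 0.0666], 0.37)]
beaker top [([0.6438, -0.2823, 0.0035], 0.6)]
scale_cup scene [([0.6247, -0.0843, 0.0764], 0.61)]
scale_cup top [([0.62, -0.0854, 0.0778], 0.9)]
```

View pics/scene0.png

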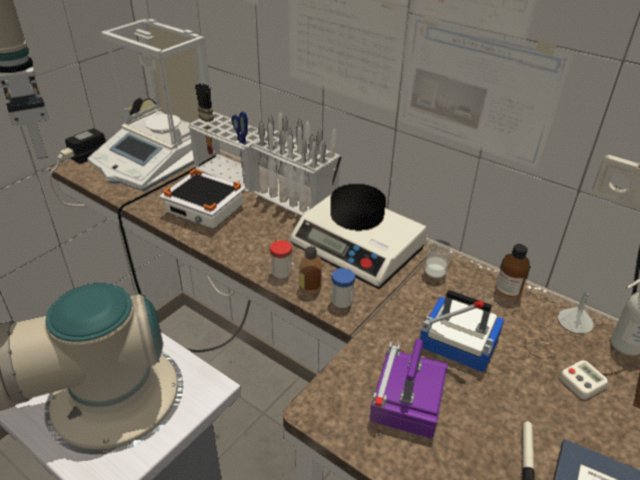

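View pics/top0.png

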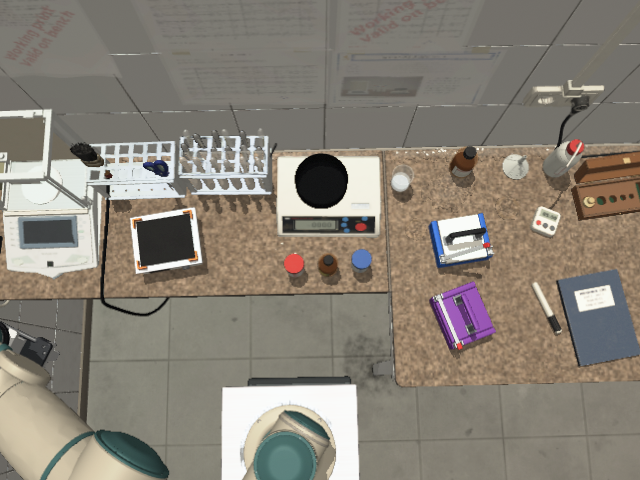

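```bash
python3 - <<'E'
import cv2,numpy as np
a=cv2.imread("pics/top0.png")[200:290,415:515]; b=cv2.imread("pics/scene0.png")[280:380,405:515]
a=cv2.resize(a,(400*1,360),interpolation=cv2.INTER_CUBIC); b=cv2.resize(b,(396,360),interpolation=cv2.INTER_CUBIC)
cv2.imwrite("pics/crop0.png",np.hstack([a,b]))
a=cv2.imread("pics/top0.png")[195:285,120:220]
cv2.imwrite("pics/crop1.png",cv2.resize(a,(600,540),interpolation=cv2.INTER_CUBIC))
E
```

```text
(no output)
```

View pics/crop0.png

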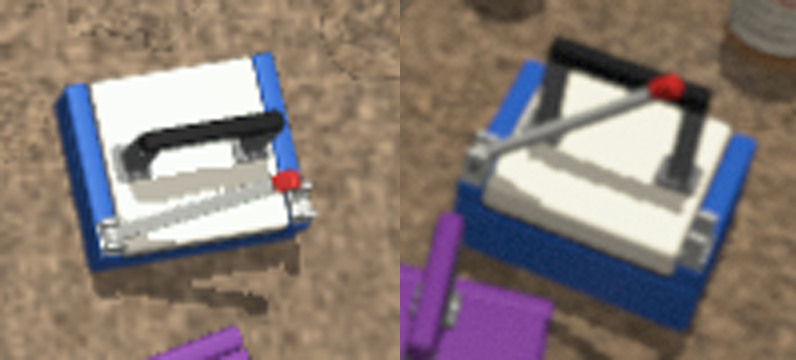

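View pics/crop1.png

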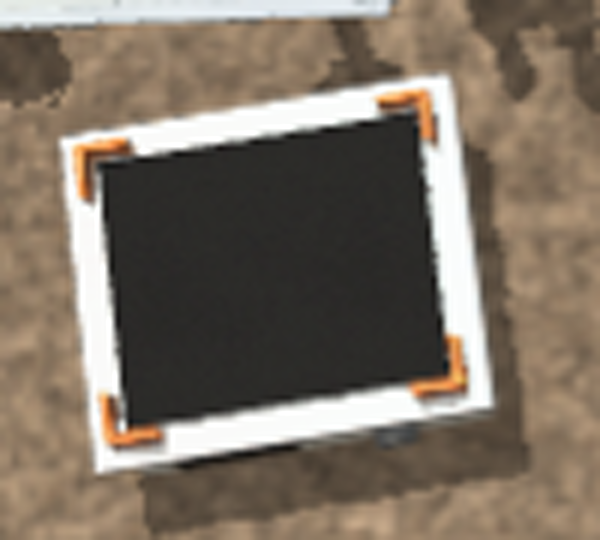

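```bash
cat > h.py <<'E'
from bench import r
import numpy as np,cv2
from scipy.optimize import least_squares
def proj(c,X):
    R=np.array(c["R"]);t=np.array(c["t"])
    K=np.array([[c["fx"],0,c["cx"]],[0,c["fy"],c["cy"]],[0,0,1.]])
    return cv2.projectPoints(np.array(X,float).reshape(-1,1,3),cv2.Rodrigues(R)[0],t,K,np.array(c["distortion"]))[0].reshape(-1,2)
def place(p,P):
    P=np.array(P,float);cs,sn=np.cos(p[2]),np.sin(p[2])
    return np.c_[p[0]+cs*P[:,0]-sn*P[:,1],p[1]+sn*P[:,0]+cs*P[:,1],P[:,2]]
def fit(obs,p0):
    f=lambda p:np.concatenate([(proj(c,place(p,P))-np.array(u)).ravel() for c,P,u in obs])
    s=least_squares(f,p0,loss="soft_l1");return s.x,f(s.x).reshape(-1,2)
def T(): 
    return r.camera("top")
E
python3 - <<'E'
from h import *
c=r.camera("top");s=r.camera("scene")
u=np.array([[75,143],[430,93],[465,393],[108,445]])/6+[120,195]
P=[[.062,.072,.067],[.062,-.072,.067],[-.062,-.072,.067],[-.062,.072,.067]]
x,e=fit([(c,P,u)],[.497,.292,0]);print("shaker",x,np.degrees(x[2]),e.round(1).tolist())
# carrier: hinge, catch, grip ends
u=np.array([[112,228],[300,200],[140,140],[282,125]])/4+[415,200]
P=[[-.042,.058,.060],[-.042,-.058,.066],[0,.040,.112],[0,-.040,.112]]
v=np.array([[480,160],[705,232],[555,48],[708,97]]); v=(v-[400,0])/3.6+[405,280]
P2=P
x,e=fit([(c,P,u),(s,P2,v)],[.487,-.425,0]);print("carrier",x,np.degrees(x[2]),e.round(1).tolist())
for l,cc in (("top",c),("scene",s)):
  for w in ("bar_tip",): print([(d["location"],d["conf"]) for d in r.landmark_of(l,w)])
print(np.array(r.sense()["tool_rot"]))
E
```

```text
shaker [0.49413117 0.28731694 0.12981874] 7.438065726623568 [[0.2, 0.3], [0.3, -0.3], [0.1, -0.2], [-0.8, 0.2]]
carrier [ 0.48336088 -0.42479528  0.14191535] 8.131150488940822 [[0.1, 1.7], [1.4, 0.3], [1.3, 0.6], [-0.4, -1.2], [0.1, -1.6], [-0.6, -0.6], [0.0, -0.9], [0.1, 0.6]]
[([0.2288, -0.3979, 0.061], 0.71), ([0.4493, -0.455, 0.1459], 0.46)]
[([0.2309, -0.3941, 0.0683], 0.93), ([0.4392, -0.1811, 0.0032], 0.72), ([0.4484, -0.452, 0.15], 0.67)]
[2.17622806e-01 9.76032947e-01 3.16510278e-05 1.16338368e-06]
```

The thing I want could be confused with two objects. The blue carrier is at scene (462,332) and top (462,240). The purple look-alike is at scene (410,390) and top (462,315). The crop shows a blue box with a white lid and a black grip, with its bar raised, so I choose blue, at about (0.483, -0.425) with a yaw of about 8°.

Request:
{"op": "move_arm", "data": {"plan": [[[-4,-5,-1],8],[[-8,-10,-1.5],16],[[-11,-14,-2],24],[[-14,-19,-2],32],[[-17,-23,-2],40],[[-20,-27,-2],48],[[-23,-31,-2],57],[[-26,-35,-2],57],[[-30,-40,-2],57],[[-30,-40,-2],57],[[-30,-40,-2],57]], "grip": 0, "newtons": 20}}

```text
time: 2.45
eef_pos: [0.3475, 0.025, 0.2259]
tool_rot: [0.661, 0.75, -0.001, 0.002]
force: [-0.8, 0.8, 0.7]
finger_gap: 0.0093
```

Request:
{"op": "move_arm", "data": {"plan": [[[-5,0.4,0],0],[[-10,0.8,0],0],[[-15,1.2,0],0],[[-20,1.6,0],0],[[-25,2,0],-1],[[-30,2.3,0],-1],[[-35,2.7,0],-1],[[-40,3.1,0],-1],[[-44,3.4,0],-1],[[-48.6,3.7,0],-1],[[-48.6,3.7,0],-1],[[-48.6,3.7,0],-1]]}}

```text
time: 3.65
eef_pos: [0.4496, -0.4449, 0.2243]
tool_rot: [0.65, 0.76, 0.001, -0.001]
force: [-0.4, 0.3, 0.9]
finger_gap: 0.0005
```

```bash
python3 - <<'E'
from h import *
for n in ("wrist","scene","top"):
    c=r.camera(n);cv2.imwrite(f"pics/{n}1.png",c["pixels"][:,:,::-1])
s=r.sense();print(s["eef_pos"],s["tool_rot"],s["force"],s["finger_gap"])
for l in ("bar_tip","carrier_grip"): 
  for n in ("wrist","top","scene"): print(n,l,[(d["location"],d["conf"]) for d in r.landmark_of(n,l)])
E
```

```text
[ 0.44930075 -0.44346356  0.22567552] [ 6.49830686e-01  7.60078861e-01  3.38224581e-04 -2.98893476e-04] [-0.12440391  0.68036401 -0.05222992] 0.00018511099855191286
wrist bar_tip [([0.2309, -0.3943, 0.0613], 0.66), ([0.4486, -0.448, 0.1464], 0.63)]
top bar_tip [([0.2308, -0.3978, 0.0642], 0.6)]
scene bar_tip [([0.2314, -0.3947, 0.0678], 0.6), ([0.4472, -0.45, 0.1493], 0.49)]
wrist carrier_grip [([0.3047, -0.4121, 0.1066], 0.9), ([0.4855, -0.4244, 0.1084], 0.89)]
top carrier_grip [([0.4831, -0.4257, 0.1088], 0.9), ([0.3041, -0.4143, 0.1089], 0.78)]
scene carrier_grip [([0.4905, -0.4237, 0.1079], 0.91), ([0.3059, -0.4148, 0.1059], 0.82)]
```

View pics/wrist1.png

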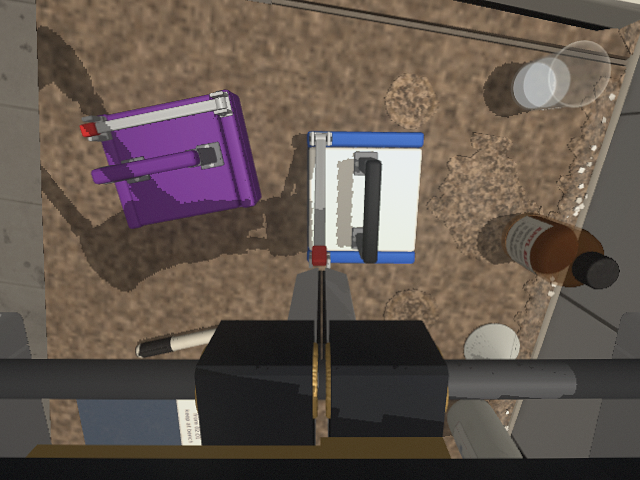

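View pics/scene1.png

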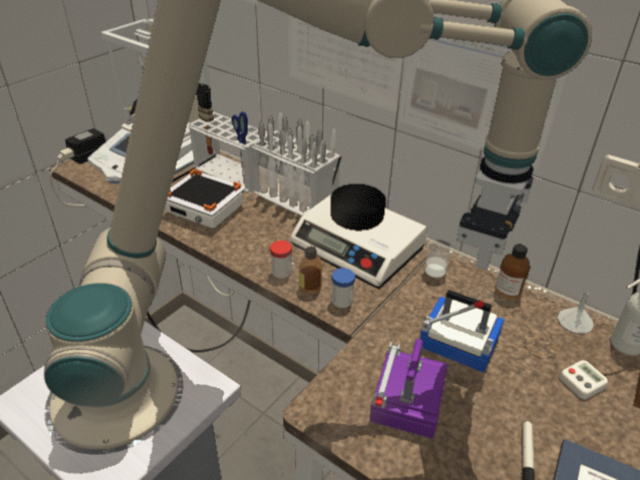

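The wrist view shows the blue carrier square to the tool. Its bar is at column 319, with the red tip at (319,256), and the fingers are at column 322 directly over it. Next I push the bar down.

Request:
{"op": "move_arm", "data": {"plan": [[[-0.5,-0.3,2],0],[[-0.5,-0.3,4],0],[[-0.5,-0.3,6],0],[[-0.5,-0.3,7.5],0],[[-0.5,-0.3,9],0],[[-0.5,-0.3,10],0],[[-0.5,-0.3,11],0],[[-0.5,-0.3,12],0],[[-0.5,-0.3,13],0],[[-0.5,-0.3,14],0],[[-0.5,-0.3,14.5],0],[[-0.5,-0.3,14.5],0]]}}

```text
time: 5.3
eef_pos: [0.4465, -0.4503, 0.0794]
tool_rot: [0.65, 0.76, 0.0, -0.001]
force: [0.0, 0.4, -0.3]
finger_gap: 0.0007
```

```bash
python3 - <<'E'
from h import *
for n in ("wrist","scene"):
    c=r.camera(n);cv2.imwrite(f"pics/{n}2.png",c["pixels"][:,:,::-1])
a=cv2.resize(cv2.imread("pics/scene2.png")[260:380,405:525],(400,400)); b=cv2.resize(cv2.imread("pics/wrist2.png")[:,140:620],(400,400))
cv2.imwrite("pics/c2.png",np.hstack([a,b]))
s=r.sense();print(s["eef_pos"],s["force"])
E
```

```text
[ 0.44697777 -0.45085226  0.08046605] [-0.15068249 -0.96304821 -0.22711541]
```

View pics/c2.png

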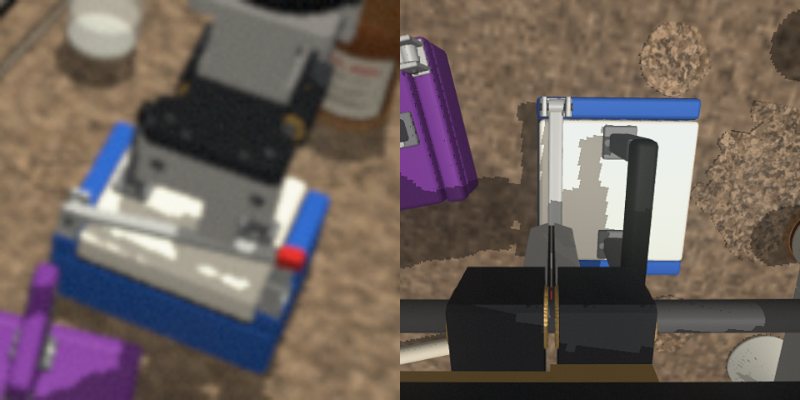

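The bar is following the fingers down. In scene crop the tip is just above the catch and the fingers are centred on the bar. I'll push to the stop.

Request:
{"op": "move_arm", "data": {"plan": [[[0,0,0.5],0],[[0,0,1],0],[[0,0,1.4],0],[[0,0,1.7],0],[[0,0,1.9],0],[[0,0,2.0],0],[[0,0,2.1],0],[[0,0,2.1],0],[[0,0,2.1],0]]}}

```text
time: 6.3
eef_pos: [0.4468, -0.4507, 0.0609]
tool_rot: [0.65, 0.76, -0.0, 0.0]
force: [-2.3, 1.4, 7.7]
finger_gap: 0.0001
```

```bash
python3 - <<'E'
from h import *
for n in ("scene",):
    c=r.camera(n);cv2.imwrite(f"pics/{n}3.png",c["pixels"][:,:,::-1])
a=cv2.resize(cv2.imread("pics/scene3.png")[290:380,405:525],(720,540),interpolation=cv2.INTER_CUBIC)
cv2.imwrite("pics/c3.png",a)
s=r.sense();print(s["eef_pos"],s["force"])
print(r.landmark_of("scene","bar_tip"))
E
```

```text
[ 0.44676181 -0.4506948   0.0608873 ] [-1.82494367  1.03895358  6.95466406]
[{'location': [0.231, -0.394, 0.0662], 'conf': 0.72}, {'location': [0.4519, -0.4931, 0.0599], 'conf': 0.59}]
```

View pics/c3.png

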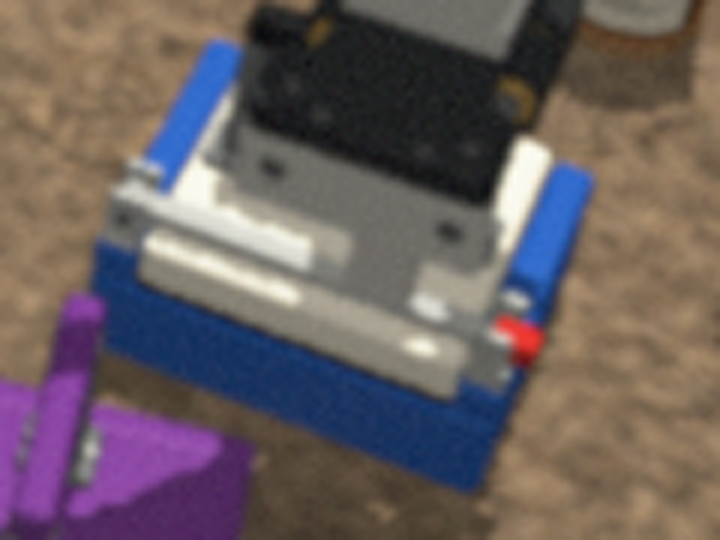

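The bar lies in its catch. The red tip is at crop (520,340), about z=0.060, with a 7 N reaction at the hard stop. I retreat upwards, open the gripper and measure the grip.

Request:
{"op": "move_arm", "data": {"plan": [[[0,0,-3],0],[[0,0,-6],0],[[0,0,-10],0],[[0,1,-13],0],[[0,2,-13],0],[[0,3,-13],0],[[1,4,-13],0],[[2.5,4,-13],0],[[2.5,4,-13],0],[[2.5,4,-13],0]], "grip": 0}}

```text
time: 7.4
eef_pos: [0.482, -0.4189, 0.1888]
tool_rot: [0.65, 0.76, -0.0, -0.001]
force: [-0.1, 0.4, 0.0]
finger_gap: 0.0002
```

Request:
{"op": "move_arm", "data": {"plan": [[[0,0,0],0],[[0,0,0],0],[[0,0,0],0],[[0,0,0],0],[[0,0,0],0],[[0,0,0],0]], "grip": 0.65}}

```text
time: 8.0
eef_pos: [0.4825, -0.4201, 0.1894]
tool_rot: [0.65, 0.76, 0.0, 0.0]
force: [0.8, -0.4, -0.2]
finger_gap: 0.0452
```

```bash
python3 - <<'E'
from h import *
for n in ("wrist","scene","top"):
    c=r.camera(n);cv2.imwrite(f"pics/{n}4.png",c["pixels"][:,:,::-1])
    for l in ("bar_tip","carrier_grip","carrier"): print(n,l,[(d["location"],round(d["conf"],2)) for d in r.landmark_of(n,l)])
s=r.sense();print(s["eef_pos"],s["tool_rot"],s["force"],s["finger_gap"])
E
```

```text
wrist bar_tip [([0.2314, -0.3931, 0.0632], 0.74), ([0.4539, -0.4911, 0.0571], 0.62)]
wrist carrier_grip [([0.4866, -0.425, 0.1106], 0.93), ([0.3049, -0.4102, 0.1086], 0.74)]
wrist carrier [([0.4853, -0.4217, 0.0002], 0.95), ([0.303, -0.4138, 0.0016], 0.92)]
scene bar_tip [([0.4532, -0.4933, 0.0594], 0.72), ([0.2332, -0.397, 0.0667], 0.71)]
scene carrier_grip [([0.4907, -0.4191, 0.1084], 0.87), ([0.3107, -0.4109, 0.1067], 0.67)]
scene carrier [([0.4846, -0.4233, -0.001], 0.8), ([0.3057, -0.4144, 0.0026], 0.8)]
top bar_tip [([0.232, -0.3979, 0.0641], 0.48)]
top carrier_grip [([0.302, -0.4152, 0.1129], 0.64), ([0.4836, -0.422, 0.1084], 0.49)]
top carrier [([0.305, -0.4121, -0.0013], 0.87)]
[ 0.48253673 -0.41990511  0.18942592] [ 6.50395031e-01  7.59596143e-01  5.71820621e-05 -4.94802653e-06] [-0.16575995  0.27197068  0.06166375] 0.06134588153942456
```

View pics/wrist4.png

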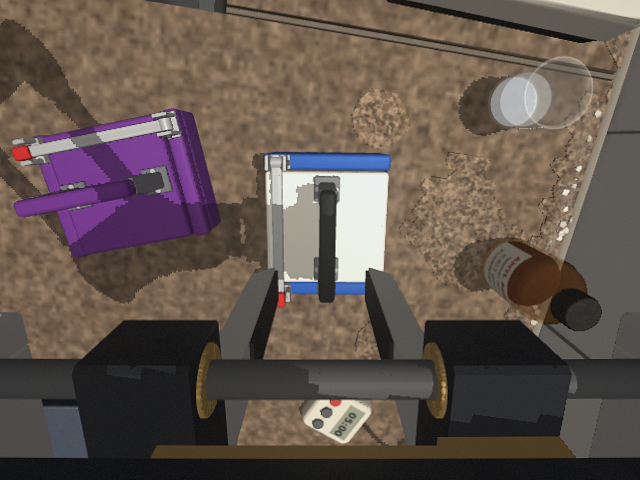

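View pics/top4.png

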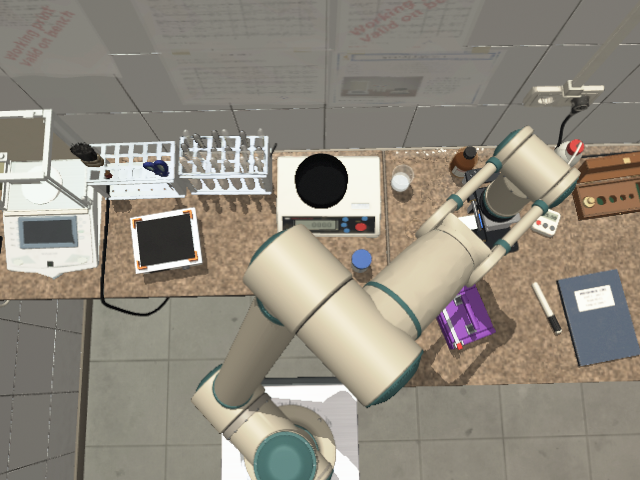

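```bash
python3 - <<'E'
from h import *
c=r.camera("wrist")
a=c["pixels"][140:320,240:420,::-1]
cv2.imwrite("pics/c5.png",cv2.resize(a,(720,720)[:2] if 0 else (600,600),interpolation=cv2.INTER_CUBIC))
for yaw in (.13,.155,.17):
  p=[.4855,-.4225,yaw]
  print(yaw,proj(c,place(p,[[-.042,.058,.06],[-.042,-.063,.061],[0,.042,.115],[0,-.042,.115],[.05,.065,.045],[.05,-.065,.045],[-.05,.065,.045]])).round().tolist())
E
```

```text
0.13 [[275.0, 160.0], [276.0, 297.0], [327.0, 190.0], [324.0, 303.0], [385.0, 154.0], [375.0, 295.0], [268.0, 151.0]]
0.155 [[273.0, 162.0], [278.0, 298.0], [325.0, 190.0], [325.0, 303.0], [383.0, 152.0], [377.0, 293.0], [266.0, 152.0]]
0.17 [[272.0, 162.0], [279.0, 299.0], [324.0, 190.0], [326.0, 303.0], [382.0, 151.0], [378.0, 293.0], [265.0, 153.0]]
```

View pics/c5.png

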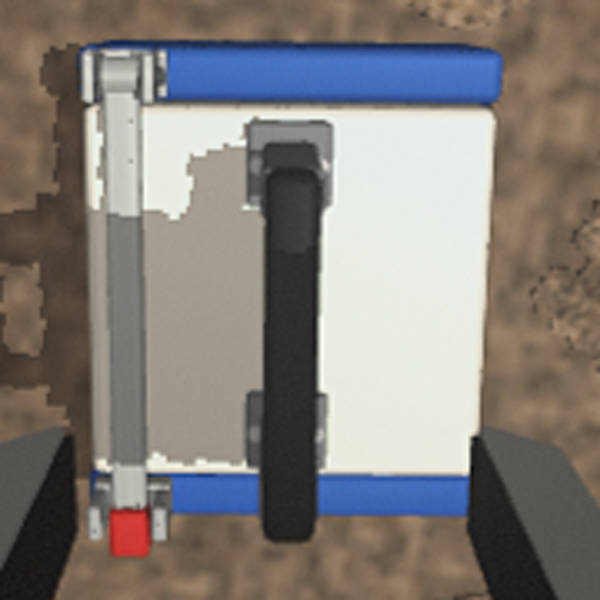

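The crop shows the bar seated between the prongs, with the red tip at wrist (279,300). The grip bar is at columns 327–328 and the yaw is about 8.2°. Now I go down onto the grip bar.

Request:
{"op": "move_arm", "data": {"plan": [[[-0.3,0.4,1],0.7],[[-0.3,0.4,3],0.7],[[-0.3,0.4,5],0.7],[[-0.3,0.4,7],0.7],[[-0.3,0.4,8.5],0.7],[[-0.3,0.4,9.5],0.7],[[-0.3,0.4,10],0.7],[[-0.3,0.4,10],0.7],[[-0.3,0.4,10],0.7]]}}

```text
time: 9.55
eef_pos: [0.4874, -0.4226, 0.09]
tool_rot: [0.655, 0.756, 0.0, 0.001]
force: [0.8, 0.2, -0.4]
finger_gap: 0.0612
```

Request:
{"op": "move_arm", "data": {"plan": [[[0,0,0],0],[[0,0,0],0],[[0,0,0],0],[[0,0,0],0],[[0,0,0],0],[[0,0,0],0],[[0,0,0],0],[[0,0,0],0],[[0,0,0],0],[[0,0,0],0]], "grip": 0, "newtons": 40}}

```text
time: 10.55
eef_pos: [0.487, -0.4222, 0.0894]
tool_rot: [0.655, 0.756, 0.0, 0.0]
force: [-0.1, -0.6, 0.7]
finger_gap: 0.012
```

```bash
python3 - <<'E'
from h import *
for n in ("wrist","scene"):
    c=r.camera(n);cv2.imwrite(f"pics/{n}6.png",c["pixels"][:,:,::-1])
a=cv2.resize(cv2.imread("pics/scene6.png")[260:380,405:525],(400,400)); b=cv2.resize(cv2.imread("pics/wrist6.png")[:,140:620],(400,400))
cv2.imwrite("pics/c6.png",np.hstack([a,b]))
s=r.sense();print(s["eef_pos"],s["tool_rot"],s["force"],s["finger_gap"])
E
```

```text
[ 0.48700463 -0.42223754  0.08942831] [6.55016137e-01 7.55614884e-01 8.57202936e-05 6.53918819e-06] [0.32474542 0.63941508 0.89090848] 0.011465168992849986
```

View pics/c6.png

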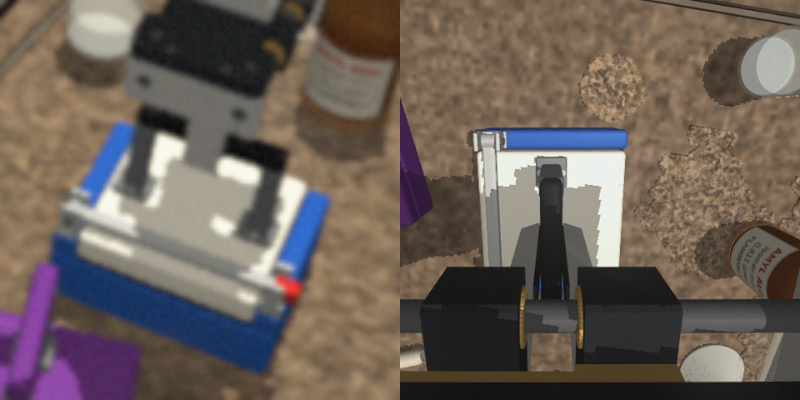

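The grip bar is held between the pads with a 12 mm gap, and the bar is still in its catch. I lift smoothly by 17 cm.

Request:
{"op": "move_arm", "data": {"plan": [[[0,0,-0.5],0],[[0,0,-1.5],0],[[0,0,-3],0],[[0,0,-5],0],[[0,0,-7],0],[[0,0,-9],0],[[0,0,-11],0],[[0,0,-13],0],[[0,0,-15],0],[[0,0,-16.5],0],[[0,0,-17],0],[[0,0,-17],0]]}}

```text
time: 11.85
eef_pos: [0.487, -0.4224, 0.2601]
tool_rot: [0.655, 0.756, -0.0, 0.0]
force: [-0.3, 0.3, -5.4]
finger_gap: 0.0116
```

```bash
python3 - <<'E'
from h import *
for n in ("wrist","scene"):
    c=r.camera(n);cv2.imwrite(f"pics/{n}7.png",c["pixels"][:,:,::-1])
    for l in ("bar_tip","carrier"): print(n,l,[(d["location"],round(d["conf"],2)) for d in r.landmark_of(n,l)])
a=cv2.resize(cv2.imread("pics/scene7.png")[160:360,365:565],(400,400)); b=cv2.resize(cv2.imread("pics/wrist7.png")[:,140:620],(400,400))
cv2.imwrite("pics/c7.png",np.hstack([a,b]))
s=r.sense();print(s["time"],s["eef_pos"],s["tool_rot"],s["force"],s["moment"],s["finger_gap"])
E
```

```text
wrist bar_tip [([0.2332, -0.393, 0.0604], 0.57)]
wrist carrier [([0.3037, -0.4141, 0.0028], 0.71), ([0.484, -0.421, 0.1705], 0.63)]
scene bar_tip [([0.2309, -0.3937, 0.0681], 0.76), ([0.4504, -0.4906, 0.2292], 0.58)]
scene carrier [([0.4839, -0.421, 0.169], 0.76), ([0.3076, -0.4112, -0.0002], 0.64)]
12.15 [ 0.48662838 -0.4219275   0.25834992] [ 6.55003857e-01  7.55624859e-01  1.46583126e-04 -9.99432324e-04] [ 0.39835065  0.40568636 -5.31194172] [-0.05995691  0.00668267  0.01483233] 0.011590427562429008
```

View pics/c7.png

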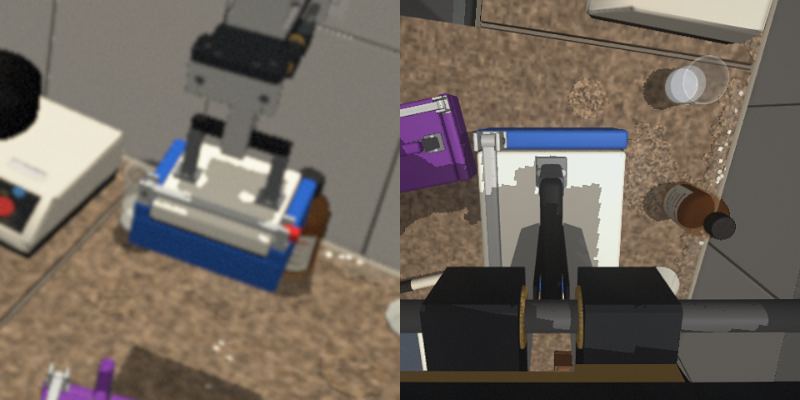

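Held level with the bar closed and the underside at about 0.17 m. I carry it across in two calls, bowed slightly toward the robot.

Request:
{"op": "move_arm", "data": {"plan": [[[0.7,0,0],0],[[2,0,0],0],[[4.5,0,0],0],[[8,0.2,0],0],[[11.5,0.4,0],0],[[15,0.7,0],0],[[18.5,1.2,0],0],[[22,1.8,0],0],[[25.5,2.4,0],0],[[29,3,0],0],[[32.5,3.6,0],0],[[36,4.2,0],0]]}}

```text
time: 13.35
eef_pos: [0.4763, -0.0575, 0.2598]
tool_rot: [0.655, 0.756, 0.0, 0.0]
force: [0.1, -0.4, -5.5]
finger_gap: 0.0116
```

Request:
{"op": "move_arm", "data": {"plan": [[[3.5,0.7,0],0],[[7,1.4,0],0],[[10.5,2.1,0],0],[[14,2.8,0],0],[[17.5,3.5,0],0],[[21,4.2,0],0],[[24.5,4.9,0],0],[[28,5.6,0],0],[[31,6.2,0],0],[[33,6.6,0],0],[[34.3,6.9,0],0],[[34.3,6.9,0],0]]}}

```text
time: 14.55
eef_pos: [0.4963, 0.291, 0.2594]
tool_rot: [0.654, 0.756, 0.0, -0.0]
force: [-0.3, -1.0, -5.0]
finger_gap: 0.0115
```

```bash
python3 - <<'E'
from h import *
for n in ("wrist","scene","top"):
    c=r.camera(n);cv2.imwrite(f"pics/{n}8.png",c["pixels"][:,:,::-1])
    for l in ("bar_tip","carrier","stops_top","shaker"): print(n,l,[(d["location"],round(d["conf"],2)) for d in r.landmark_of(n,l)])
s=r.sense();print(s["time"],s["eef_pos"],s["tool_rot"],s["force"],s["moment"],s["finger_gap"])
E
```

```text
wrist bar_tip []
wrist carrier [([0.4934, 0.2924, 0.1724], 0.9)]
wrist stops_top []
wrist shaker []
scene bar_tip [([0.2308, -0.396, 0.0662], 0.8), ([0.4648, 0.2199, 0.2322], 0.46)]
scene carrier [([0.3072, -0.4104, 0.0011], 0.86), ([0.4946, 0.2866, 0.1669], 0.77)]
scene stops_top [([0.5011, 0.2926, 0.0637], 0.98)]
scene shaker [([0.4978, 0.2919, -0.0001], 0.73)]
top bar_tip [([0.231, -0.4006, 0.0661], 0.75), ([0.4667, 0.2169, 0.2333], 0.45)]
top carrier [([0.4976, 0.2843, 0.1718], 0.92), ([0.3048, -0.4107, 0.0021], 0.86), ([0.4666, 0.2169, 0.2339], 0.26)]
top stops_top [([0.4998, 0.2908, 0.0672], 0.63)]
top shaker [([0.4971, 0.2923, -0.0038], 0.9)]
15.3 [0.49709205 0.289288   0.25949393] [ 6.55067363e-01  7.55570478e-01  4.59221771e-05 -9.52165852e-06] [ 0.09396784 -0.55948315 -5.43912313] [-0.05898696  0.04431847  0.0206845 ] 0.011651908528443491
```

View pics/wrist8.png

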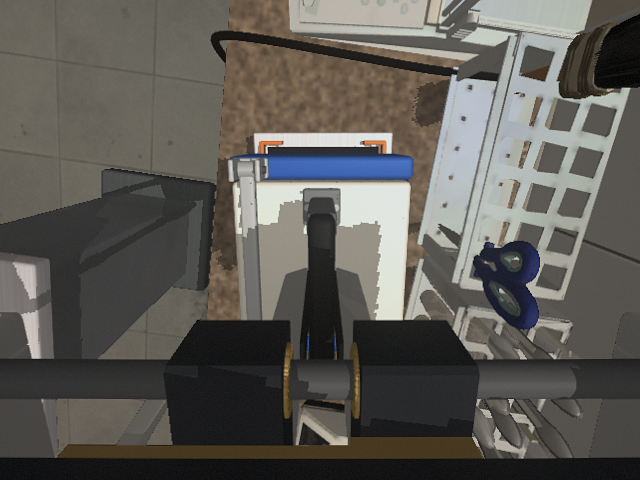

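View pics/scene8.png

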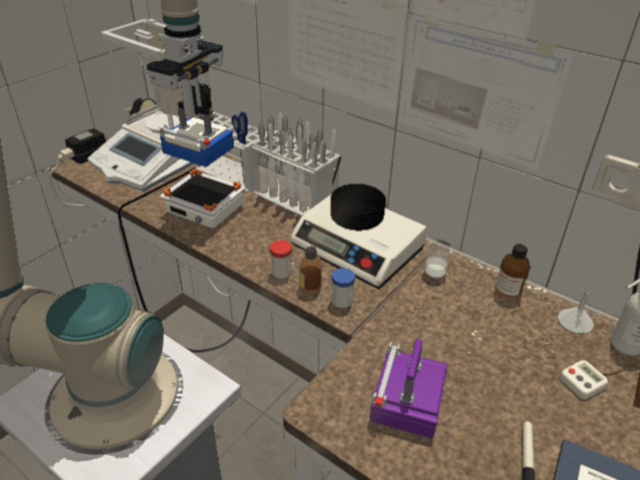

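View pics/top8.png

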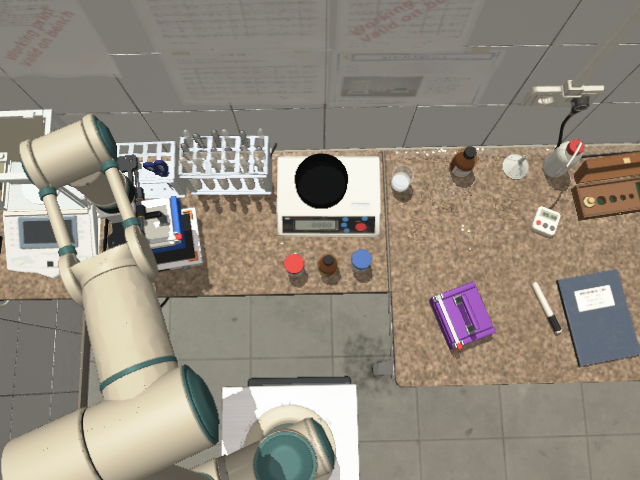

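```bash
python3 - <<'E'
from h import *
c=r.camera("wrist")
a=c["pixels"][120:280,215:425,::-1]
cv2.imwrite("pics/c9.png",cv2.resize(a,(787,600),interpolation=cv2.INTER_CUBIC))
f=lambda P,p:((proj(c,place(p,P))-[215,120])*3.75).round().tolist()
print("stops",f([[.062,.072,.067],[-.062,.072,.067],[-.07,.08,.055],[.07,.08,.055]],[.4985,.2907,.13]))
print("carr",f([[-.042,.058,.06+.17],[0,.042,.115+.17],[.055,.065,.045+.17],[.05,.05,.052+.17]],[.497,.2893,.1425]))
b=cv2.imread("pics/top8.png")[185:285,90:220]; cv2.imwrite("pics/c9t.png",cv2.resize(b,(780,600),interpolation=cv2.INTER_CUBIC))
E
```

```text
stops [[648.0, 73.0], [170.0, 67.0], [146.0, 35.0], [672.0, 42.0]]
carr [[117.0, 177.0], [400.0, 358.0], [749.0, 125.0], [721.0, 225.0]]
```

View pics/c9.png

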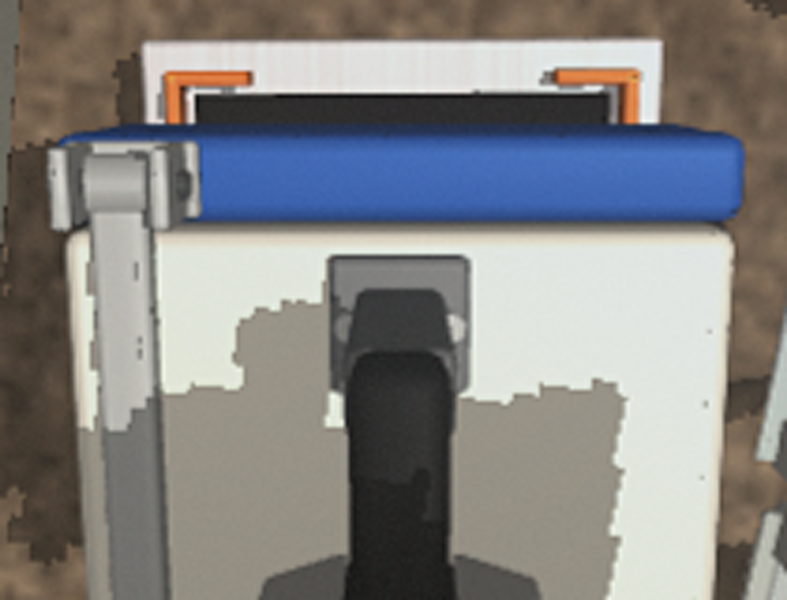

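In the wrist crop the two far stops are at (165,72) and (640,69), symmetric about the grip bar to within about 2 mm. They are parallel to the carrier to within 0.01 rad. I descend to about 2 cm above the stops.

Request:
{"op": "move_arm", "data": {"plan": [[[0.1,0.1,0.5],0],[[0.1,0.1,1.5],0],[[0.1,0.1,3],0],[[0.1,0.1,4.5],0],[[0.1,0.1,5.5],0],[[0.1,0.1,6.5],0],[[0.1,0.1,7.2],0],[[0.1,0.1,7.7],0],[[0.1,0.1,8],0],[[0.1,0.1,8.1],0],[[0.1,0.1,8.1],0],[[0.1,0.1,8.1],0]]}}

```text
time: 16.55
eef_pos: [0.4982, 0.2906, 0.1789]
tool_rot: [0.655, 0.756, 0.0, 0.0]
force: [0.8, -0.6, -5.1]
finger_gap: 0.0115
```

```bash
python3 - <<'E'
from h import *
ims={}
for n in ("wrist","scene","top"):
    c=r.camera(n);ims[n]=c["pixels"][:,:,::-1]
    for l in ("bar_tip","carrier","stops_top","carrier_grip"): print(n,l,[(d["location"],round(d["conf"],2)) for d in r.landmark_of(n,l)])
    if n=="wrist":
        print(proj(c,place([.498,.2907,.147],[[.062,.072,.067],[-.062,.072,.067],[-.07,.08,.055],[.07,.08,.055]])).round(1).tolist())
a=cv2.resize(ims["scene"][90:240,140:290],(400,400),interpolation=cv2.INTER_CUBIC); b=cv2.resize(ims["wrist"][80:320,200:440],(400,400),interpolation=cv2.INTER_CUBIC)
cv2.imwrite("pics/c10.png",np.hstack([a,b])); cv2.imwrite("pics/top10.png",ims["top"])
s=r.sense();print(s["time"],s["eef_pos"],s["tool_rot"],s["force"],s["moment"],s["finger_gap"])
for l in ["red_jar","blue_jar","amber_bottle","beaker","scale_cup"]: print(l,[d["location"] for d in r.landmark_of("top",l)][:1])
E
```

```text
wrist bar_tip []
wrist carrier [([0.4975, 0.2885, 0.0875], 0.85)]
wrist stops_top []
wrist carrier_grip [([0.4969, 0.2876, 0.1976], 0.82)]
[[402.1, 140.0], [239.5, 140.6], [232.0, 130.1], [409.5, 129.4]]
scene bar_tip [([0.4673, 0.2219, 0.1532], 0.65), ([0.2329, -0.3925, 0.0668], 0.64)]
scene carrier [([0.4967, 0.2869, 0.0913], 0.72)]
scene stops_top [([0.4982, 0.2894, 0.0659], 0.81)]
scene carrier_grip [([0.3071, -0.4119, 0.1071], 0.82), ([0.5005, 0.2894, 0.1946], 0.62)]
top bar_tip [([0.4664, 0.2199, 0.1486], 0.72), ([0.2282, -0.4003, 0.0607], 0.64), ([0.6205, -0.0824, 0.079], 0.55)]
top carrier [([0.4966, 0.284, 0.0846], 0.92), ([0.3036, -0.4108, 0.0049], 0.58)]
top stops_top [([0.4997, 0.2832, 0.0868], 0.23)]
top carrier_grip [([0.303, -0.4154, 0.108], 0.73), ([0.4696, 0.2192, 0.1486], 0.73), ([0.4962, 0.2896, 0.1945], 0.64)]
17.3 [0.49789624 0.29049893 0.17848157] [ 6.55004731e-01  7.55624775e-01  4.17144966e-05 -1.54602223e-05] [-0.06797662 -0.1711987  -5.24212912] [-0.01783521  0.06614105  0.02619239] 0.011781122004033943
red_jar [[0.4306, -0.0193, 0.0038]]
blue_jar [[0.4402, -0.1766, -0.0]]
amber_bottle [[0.4325, -0.0992, -0.0002]]
beaker [[0.4302, -0.0192, 0.0021]]
scale_cup [[0.62, -0.0849, 0.0772]]
```

View pics/c10.png

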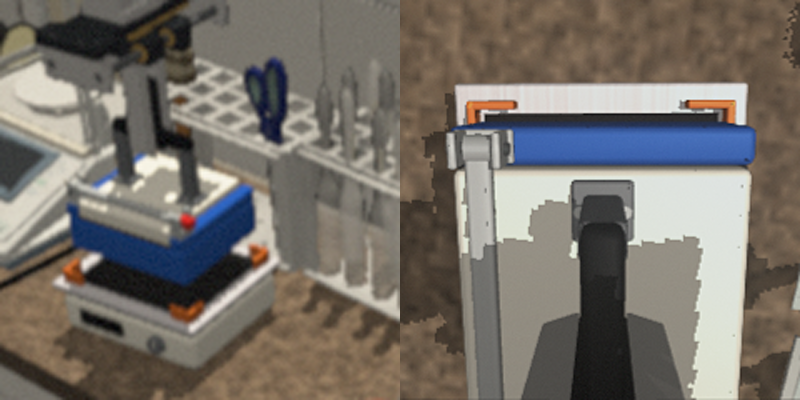

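The carrier is level and hovers about 22 mm over the stops. The stops in the wrist view, (240,141) and (401,141), match the model to within 0.5–1 px. The bar is closed and the jars, bottle and cup have not moved, so I hand it in.

```bash
python3 - <<'E'
from h import *
s=r.sense();print(np.abs(s["qd"]).max())
print(r.job_done())
E
```

```text
0.0015936745485533048
the job is handed in; nothing more can be done
None
```

I closed the clamp bar on the blue carrier, lifted it by its handle to about 17 cm, carried it upright across to the shaker, and handed the job in at about 17.3 s while still holding it.

**Last checks, just before handing in:**
- **Height:** the underside was about 22 mm above the corner stops.
- **Centring:** the gripper stood within about 1 mm of the tray's middle. The carrier's own position is less certain: the networks put its middle 2 to 7 mm off along y, while my fit to the camera image gave about 1 mm.
- **Square and level:** the yaw difference from the tray was about 0.01 rad or less, and it looked level in the scene and wrist views.
- **Held and still:** the grip gap was 11.8 mm, the wrist carried 5.2 N, and the joints were practically at rest.
- **Clamp bar:** it looked closed in the scene view, with the red tip in its catch.
- **Jars, bottle and cup:** their positions matched the start to within about 4 mm.

**What disagreed:**
- The last network reading for the beaker landed on the red jar, so I did not use it. In the top picture taken while carrying, the beaker was where it started.
- My first fits from the top camera were 3 to 5 mm off from the other measurements, so I corrected the tray position using the wrist view.

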